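# Clear the jammed milling-ball feeder

## Robot

A 7-joint arm with a two-finger parallel gripper is mounted at the origin on the work surface. World frame = base frame: x ahead of the robot, y to its left, z up, the work surface at z = 0. Lengths are in m, angles in rad, forces in N, time in s.
With the tool pointing down it reaches from about 0.425 to 0.925 m from the base axis. Payload 6.8 kg.
Tool frame: the origin (TCP) lies at the very end of the fingers, on their centre line; the grasp point (between the pads) lies 19 mm behind it; z points along the fingers, y is the line along which they close (so a half turn about z gives the same grasp; the last joint's range is limited). The gripper opens to 85 mm and grips with 20 to 120 N. Pads are 22 mm wide; open, the fingers measure 114 mm over their backs; the gripper's body (76 mm by 85 mm) begins 54 mm behind the grasp point. The pads swing forward as they close: fully open they stand 13 mm farther back than shut.
Start: joints at [1.075, 0.477, 0.022, 1.555, -0.011, 1.109, -0.083], TCP at [0.255, -0.625, 0.231] pointing down, gripper open.
Joint ranges: [-2.96, 2.96], [-0.34, 2.1], [-1.41, 1.46], [0.24, 2.44], [-1.37, 4.51], [0.17, 1.92], [-2.96, 2.96]. Speed limits (rad/s): [2.39, 2.39, 3.14, 3.14, 3.14, 3.14, 3.14].

## Interface

Orientations are given as a rotation vector (axis times angle).
In Python, from bench import get_obs, viewer, r gives the robot as it stands. The module is installed in compiled form; this text tells all that it offers.
- The arm moves only by the tool play_rows, never from a script. Its argument "commands" is a list that holds one entry, the list of rows, each a list of 5 numbers: the gripper's target within -1 to 1 (shut at 1, half-way at 0, fully open at -1), then the shift along the tool's x, y, z scaled (see below), then the turn about the tool's z scaled (see below). A call has 1 to 12 rows; each row is the pose to reach, as a shift and turn from the pose commanded when the call began, along the tool's axes at that moment; what a row does not reach only later rows make up. The controller multiplies each number of a shift by 0.2 m and each number of a turn by pi/2 rad. A row lasts 1/12 s, in which the tool goes at most 41.7 mm and 7.16 degrees, less where a joint would pass 70% of its speed; a pose out of reach is approached as far as the arm can. A call with a number of a shift or a turn outside -1 to 1 is refused whole. A call with a gripper value outside its range is refused whole. The fingers move at their own pace and stop on an object; "grip_force" is the grip in N (left out, the last holds). Time passes only in rows, so rows that repeat a pose let the fingers close. It gives the time, the measured TCP pose, the force, the opening and the grip force at its end, in the units of the state.
- get_obs(): the state, without advancing time (a new reading comes with each control period).
- viewer.grab_frame(name): name is "side" or "top"; returns a dict with "pixels" (420x560x3 uint8, red, green, blue), "fovy" (degrees; the focal length in pixels is half the picture's height over the tangent of half this angle, whatever the lens; pixels are square), "cx", "cy" (the principal point, pixels), "distortion" ([k1, k2, p1, p2, k3] as OpenCV has them; the pictures are not rectified), "world_to_cam" (4x4, takes a point from world to camera coordinates). Camera axes: x right, y up, looking along -z (the intrinsics and any distortion apply to the point x, -y, -z); pixel columns grow to the right and rows downward; lengths in m; the calibration is good to about 2 mm. A picture is of the moment at which its call begins. There is no depth.
- r.hand_in(): hands the job in; it is judged then, once.
Trained networks look in a picture, given as the dict that the camera call returned (one of the last four; its "shot" number tells which), for a name from the list of things; names that differ only in an ending like _2 or _b are one class to them, and where a whole thing is asked for, a point or a joint stands for the part that bears it (a point fixed in the world has none). Each returns a list of dicts, best first, with "score" (0 to 1); they miss things now and then, are a little off and sometimes report something else, mostly with a low value. They report only what shows in the picture. A call takes as long as a camera call. They do not tell look-alikes from the thing itself.
- viewer.trace(picture, thing): "pixels" (420x560 bool, what is visible of it) and "rect" ([left, top, right, bottom] in pixels, round what is visible of it).
The state is a dict: "clock": time; "joints": joint angles; "qvel": joint speeds; "tau": joint torques, N m; "tcp_pos": TCP position; "orientation": TCP orientation; "contact_force": force on the tool from outside, world axes, zero at the start; "moment": the same for the moment, N m; "grip_width": finger opening in m; "gripper_force": force on a finger pad.
Only numpy, scipy, OpenCV 4.12 (cv2) and the standard library are available. Lean on these libraries where they do the work, as an engineer would, in place of code of your own. Each camera call takes 0.05 s, during which the arm holds its last target. There are 200 camera calls.

## Task

Three big porcelain milling balls have jammed in the sloping feeder just above its narrow outlet: one is wedged against the straight wall by the ball lodged on the angled plate beside it. Nudge the wedged ball back up the slope far enough to free the jam and let go, so that all three balls roll through the outlet and come to rest in the catch tray. Push the balls only: do not lift any of them out of the feeder, and do not disturb the beaker, the jar or the scoop.

Things in the scene. Friction and masses are not known exactly. Their poses are not given: they have to be found in the camera images.
- feeder: Fixed open dark-grey feeder with catch tray. Origin on the bench under the throat, x level, downhill, y across to the straight wall. The deck slopes 10 deg; its top is 45 mm above the bench at x = 0, and runs from x = -266 mm (end wall) to +49 (open lip). Inside 116 mm wide (y = -58 to +58); walls 4 mm thick, 38 mm above the deck; the one at y = +58 is straight to the lip.
- throat (a point): Middle of the outlet on the deck's surface (feeder x = 0, y = +21, z = 45 mm), axes as the feeder's. The outlet is 74 mm wide (y = -16 to +58) and goes on as a channel of that width to the lip. A ball held back must be held far enough up, with whatever holds it, to leave the lodged ball room to pass here.
- plate (a point): Middle of the angled plate's top edge. The plate, 38 mm high, 4 mm thick, runs from the wall at feeder x = -20, y = -58 to the outlet's edge at x = 0, y = -16. The wedged ball locks the lodged ball into the corner above the plate until it is moved back about 20 mm or more; then the lodged ball rolls along the plate and out by itself, and the others, when not held, roll down after it.
- tray_floor (a point): Centre of the catch tray's inner floor, 10 mm above the bench; axes as the feeder's. The open steel tray is 147 mm inside along the feeder's x (56 to 203 mm) and 210 mm wide (y = -85 to +125 mm); walls to 68 mm above the bench, under the lip to 30 mm. Balls drop in from the lip.
- wedged_ball: White glazed porcelain ball, 60 mm in diameter, about 0.28 kg, smooth and free-rolling; origin at its centre, axes roll with it. It starts against the straight wall (feeder y = +28 mm), about 22 mm farther up the slope than the lodged ball (centre about feeder x = -55 mm, 30 mm off the deck). This is the ball to nudge back; the deck in front of it, in the outlet, is empty.
- lodged_ball: The same kind of ball, origin at its centre. It starts in the corner between the angled plate and the wall at y = -58 (centre about feeder x = -33, y = -28 mm), the lowest of the three.
- third_ball: The same kind of ball, origin at its centre. It starts right behind the lodged ball against the wall at y = -58, 60 mm farther up the slope; the wedged ball pushes it up too when it goes back. It may now and then jam again with the wedged ball on the way down, in the same manner: then nudge once more.
- beaker: Bystander: empty glass beaker standing on the bench, 72 mm across the rim, 100 mm high; origin at the centre of its underside.
- reagent_jar: Bystander: amber glass jar with black cap standing on the bench, 70 mm across, 110 mm high; origin at the centre of its underside.
- scoop: Bystander: spoon-shaped scoop with steel bowl and wooden handle, lying on the bench, 180 mm long; origin at the middle of its underside.
Not all that is in view belongs to the job. What is shaped like the lodged_ball but purple or turquoise is not meant.

How it is judged:
By the outcome, as a careful person would: the job done as asked, in the order asked, and still so for the second after the job is handed in, with the robot touching nothing.
It also fails if it takes over 64 s, if anything falls off the work surface, if the arm or the gripper's body presses on something with over 40 N, if the wrist force passes 120 N, or if a joint passes its speed limit or range.

## Working session

There is one attempt and no reset: what is moved stays moved. The work goes in short steps, Python scripts to look and compute and a tool call to move; the robot and the scene stay as the last step left them, time stands still between calls to the robot, and variables do not carry over. Pictures are saved under pics/ and viewed, at most 10 in all, crops included, and the job is handed in when it is done.

Besides the shell and the picture viewer there is one more tool, called as name([rows], argument=value, ...), one row to a line, values as JSON. play_rows: Moves the arm, as the interface text tells. Shifts and turns lie within -1 to 1; 1 stands for 0.2 m of shift or pi/2 rad of turn. Its arguments: {"type":"object","properties":{"commands":{"type":"array","items":{"type":"array","items":{"type":"array","items":{"type":"number","minimum":-1,"maximum":1}}}},"grip_force":{"type":"number"}},"required":["commands"]}

```bash
mkdir -p pics; cat > h.py <<'E'
import numpy as np, cv2
from bench import get_obs, viewer, r
def K(f):
    F=210/np.tan(np.radians(f["fovy"])/2)
    return np.array([[F,0,f["cx"]],[0,F,f["cy"]],[0,0,1.]]), np.array(f["distortion"],float)
def proj(f,P):
    P=np.atleast_2d(P); M=np.array(f["world_to_cam"]); c=P@M[:3,:3].T+M[:3,3]
    k,d=K(f); return cv2.projectPoints(c*[1,-1,-1],np.zeros(3),np.zeros(3),k,d)[0][:,0]
def onz(f,uv,z):
    k,d=K(f); n=cv2.undistortPoints(np.array(uv,float).reshape(-1,1,2),k,d)[:,0]
    M=np.array(f["world_to_cam"]); R=M[:3,:3]; o=-R.T@M[:3,3]
    D=np.c_[n[:,0],-n[:,1],-np.ones(len(n))]@R
    return o+D*((z-o[2])/D[:,2])[:,None]
def save(f,name,box=None,s=1):
    p=f["pixels"][:,:,::-1]
    if box: p=p[box[1]:box[3],box[0]:box[2]]
    cv2.imwrite("pics/"+name,cv2.resize(p,None,fx=s,fy=s))
E
python3 - <<'E'
from h import *
o=get_obs(); print(o["tcp_pos"],o["orientation"],o["grip_width"])
fs={n:viewer.grab_frame(n) for n in("side","top")}
import numpy as np
a=np.vstack([fs["top"]["pixels"]]);save(fs["top"],"t0.png");save(fs["side"],"s0.png")
for n,f in fs.items():
    M=np.array(f["world_to_cam"]);print(n,-M[:3,:3].T@M[:3,3],f["fovy"],f["distortion"])
    for t in("feeder","wedged_ball","tray_floor","beaker","reagent_jar","scoop"):
        for d in viewer.trace(f,t)[:6]: print(n,t,round(d["score"],2),d["rect"],int(d["pixels"].sum()))
E
```

```text
[ 0.25500226 -0.62433169  0.23030283] [-3.08096563e+00 -6.04992615e-01  7.98891138e-04] 0.08503703603635955
side [ 0.53079514 -0.51265521  0.48871441] 51.191670229384215 [0.00150628 0.         0.         0.         0.        ]
side feeder 0.76 [54.2, 154.7, 326.8, 417.6] 25881
side wedged_ball 0.81 [172.1, 217.3, 219.5, 255.0] 1110
side tray_floor 0.64 [54.5, 154.1, 329.0, 416.6] 26024
side tray_floor 0.62 [173.7, 217.9, 217.4, 256.0] 1105
side beaker 0.61 [263.4, 283.2, 326.2, 382.5] 4579
side reagent_jar 0.94 [302.7, 228.5, 358.1, 320.0] 3411
side scoop 0.6 [218.0, 220.1, 254.5, 258.1] 865
top [0.48262311 0.01198205 0.79635664] 51.79936798681712 [-0.1100828  0.         0.         0.         0.       ]
top feeder 0.78 [140.3, 152.0, 448.5, 366.1] 24106
top feeder 0.67 [315.3, 148.4, 358.0, 197.6] 1576
top wedged_ball 0.82 [285.5, 261.2, 318.2, 300.1] 1012
top tray_floor 0.83 [141.6, 145.7, 448.4, 365.1] 23995
top beaker 0.65 [370.0, 178.4, 415.4, 222.0] 1720
top reagent_jar 0.82 [314.5, 146.6, 359.2, 195.6] 1595
top scoop 0.58 [230.1, 290.1, 315.6, 353.6] 1230
```

View pics/t0.png

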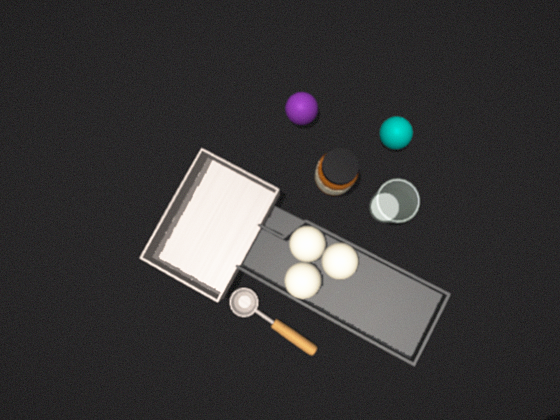

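View pics/s0.png

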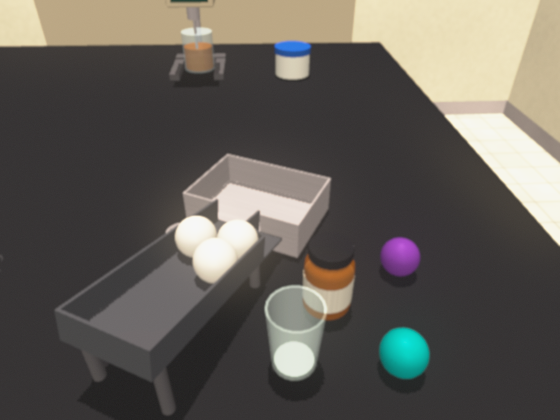

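The top view shows the white balls: wedged (303,281) against the straight wall on the scoop side, lodged (307,243) at the plate, and third (340,261). The look-alikes are purple (302,108) and turquoise (396,132). Tray corners are at (204,150), (280,187), (219,300) and (141,257). I choose the white ball at (303,281).

```bash
cat > m.py <<'E'
from h import *
from scipy.optimize import least_squares
from scipy.spatial.transform import Rotation as Ro
f=viewer.grab_frame("top")
t=np.tan(np.radians(10)); w=.038/np.cos(np.radians(10))
P=np.array([[.205,-.087,.068],[.054,-.087,.068],[.054,.127,.068],[.205,.127,.068],[-.27,-.062,.045+.27*t+w],[-.27,.062,.045+.27*t+w]])
uv=np.array([[204,150],[280,187],[219,300],[141,257],[449,293],[415,363]],float)
def W(p,Q): c,s=np.cos(p[2]),np.sin(p[2]); return Q@np.array([[c,s,0],[-s,c,0],[0,0,1]])+[p[0],p[1],0]
x0=onz(f,[[270,235]],.05)[0]
best=min((least_squares(lambda p:(proj(f,W(p,P))-uv).ravel(),[x0[0],x0[1],a]) for a in np.arange(-3,3.1,1)),key=lambda s:s.cost)
p=best.x; print("feeder",p,"res",best.fun.round(1)); np.save("p.npy",p)
B=np.array([[-.055,.028,.045+.055*t+.030],[-.033,-.028,.045+.033*t+.03],[-.093,-.028,.045+.093*t+.03]])
print("pred balls px",proj(f,W(p,B)).round(), W(p,B))
c,s=np.cos(p[2]),np.sin(p[2])
for u,b in zip([[303,281],[307,243],[340,261]],B):
    w_=onz(f,[u],b[2])[0]-[p[0],p[1],0]; print("ball feeder xy",c*w_[0]+s*w_[1],-s*w_[0]+c*w_[1])
o=get_obs(); print(Ro.from_rotvec(o["orientation"]).as_matrix().round(3))
E
python3 - <<'E'
from m import *
save(f,"c.png",(220,200,400,330),4)
E
```

```text
feeder [0.49334794 0.01898322 1.08557437] res [-3.1 -3.1 -2.5  0.4 -2.1 -0.6 -1.2 -1.   5.2  0.4  3.1  3.1]
pred balls px [[303. 279.]
 [307. 242.]
 [340. 259.]] [[ 0.44292768 -0.01660888  0.08469798]
 [ 0.50272459 -0.02326697  0.08081879]
 [ 0.47474031 -0.07634126  0.09139841]]
ball feeder xy -0.05701311874973236 0.03139337726265469
ball feeder xy -0.0339516842493015 -0.026513780324023715
ball feeder xy -0.09449599781541894 -0.0254501970922437
[[ 0.926  0.378  0.   ]
 [ 0.378 -0.926 -0.   ]
 [ 0.     0.    -1.   ]]
```

View pics/c.png

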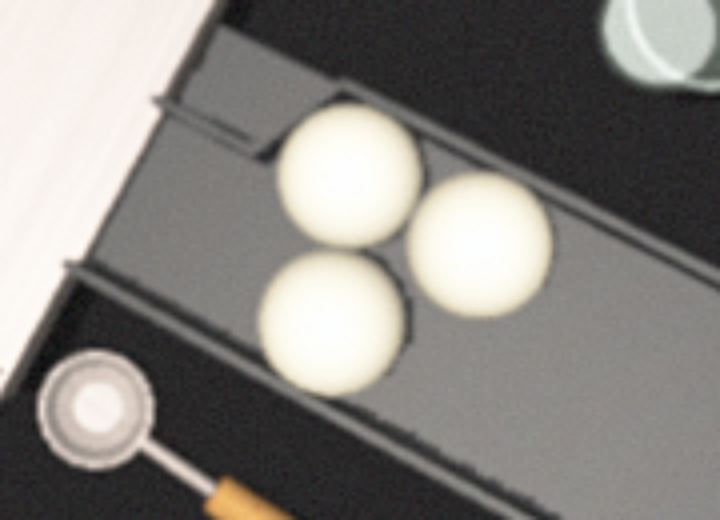

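The crop confirms the wedged ball and the empty outlet in front of it. I'll move above the outlet at the current height with the fingers shut.

play_rows([
  [[1,0.744,-0.885,0,0],[1,0.744,-0.885,0,0],[1,0.744,-0.885,0,0],[1,0.744,-0.885,0,0],[1,0.744,-0.885,0,0],[1,0.744,-0.885,0,0],[1,0.744,-0.885,0,0]],
])

```text
clock: 1.33
tcp_pos: [0.3287, -0.3993, 0.2316]
orientation: [-3.079, -0.617, -0.002]
contact_force: [-0.3, -1.6, -0.5]
grip_width: 0.0006
gripper_force: 0.0
```

play_rows([
  [[1,0.744,-0.885,0,0],[1,0.744,-0.885,0,0],[1,0.744,-0.885,0,0],[1,0.744,-0.885,0,0],[1,0.744,-0.885,0,0],[1,0.744,-0.885,0,0],[1,0.744,-0.885,0,0]],
])

```text
clock: 1.92
tcp_pos: [0.3989, -0.1801, 0.2319]
orientation: [-3.08, -0.617, -0.003]
contact_force: [-1.1, 0.3, -0.1]
grip_width: 0.0
gripper_force: 0.0
```

play_rows([
  [[1,0.744,-0.885,0,-0.444],[1,0.744,-0.885,0,-0.444],[1,0.744,-0.885,0,-0.444],[1,0.744,-0.885,0,-0.444],[1,0.744,-0.885,0,-0.444],[1,0.744,-0.885,0,-0.444],[1,0.744,-0.885,0,-0.444],[1,0.744,-0.885,0,-0.444],[1,0.744,-0.885,0,-0.444]],
])

```text
clock: 2.67
tcp_pos: [0.4678, 0.0336, 0.2311]
orientation: [2.692, 1.618, -0.001]
contact_force: [-0.1, -1.1, -0.4]
grip_width: -0.0004
gripper_force: 0.0
```

play_rows([
  [[1,0.01,0,0.2,0],[1,0.01,0,0.4,0],[1,0.01,0,0.6,0],[1,0.01,0,0.7,0],[1,0.01,0,0.8,0],[1,0.01,0,0.85,0],[1,0.01,0,0.85,0],[1,0.01,0,0.85,0]],
])

```text
clock: 3.33
tcp_pos: [0.4688, 0.0361, 0.0616]
orientation: [2.692, 1.619, -0.001]
contact_force: [0.0, 0.9, 0.6]
grip_width: -0.0002
gripper_force: 0.0
```

```bash
python3 - <<'E'
from h import *
a=viewer.grab_frame("side");b=viewer.grab_frame("top")
cv2.imwrite("pics/d.png",np.hstack([cv2.resize(x["pixels"][120:340,y:y+220,::-1],(400,400)) for x,y in((a,120),(b,200))]))
E
```

```text
(no output)
```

View pics/d.png

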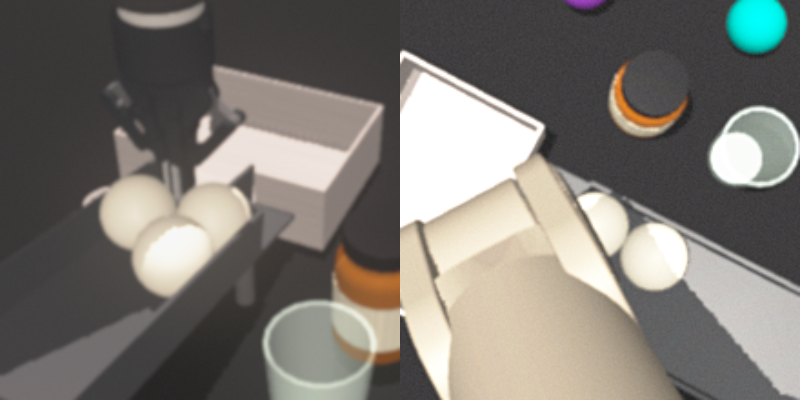

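The fingers stand in the outlet just downhill of the wedged ball, and nothing has been touched. Now I'll push up the slope.

play_rows([
  [[1,-0.07,0,-0.012,0],[1,-0.1,0,-0.018,0],[1,-0.13,0,-0.023,0],[1,-0.16,0,-0.028,0],[1,-0.2,0,-0.035,0],[1,-0.24,0,-0.042,0],[1,-0.28,0,-0.05,0],[1,-0.32,0,-0.057,0],[1,-0.36,0,-0.065,0],[1,-0.39,0,-0.07,0],[1,-0.42,0,-0.075,0],[1,-0.42,0,-0.075,0]],
])

```text
clock: 4.43
tcp_pos: [0.4292, -0.0382, 0.0766]
orientation: [2.691, 1.62, -0.0]
contact_force: [1.8, 0.6, 0.4]
grip_width: -0.0001
gripper_force: 0.6
```

play_rows([
  [[1,0,0,0,0],[1,0,0,0,0],[1,0,0,0,0],[1,0,0,0,0],[1,0,0,0,0],[1,0,0,0,0],[1,0,0,0,0],[1,0,0,0,0],[1,0,0,0,0],[1,0,0,0,0],[1,0,0,0,0],[1,0,0,0,0]],
])

```text
clock: 5.43
tcp_pos: [0.4295, -0.037, 0.0763]
orientation: [2.69, 1.622, 0.0]
contact_force: [0.4, -0.3, 0.3]
grip_width: -0.0001
gripper_force: 0.1
```

```bash
python3 - <<'E'
from h import *
a=viewer.grab_frame("side");b=viewer.grab_frame("top")
cv2.imwrite("pics/e.png",np.hstack([cv2.resize(x["pixels"][130:330,y:y+260,::-1],(400,308)) for x,y in((a,70),(b,130))]))
E
```

```text
(no output)
```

View pics/e.png

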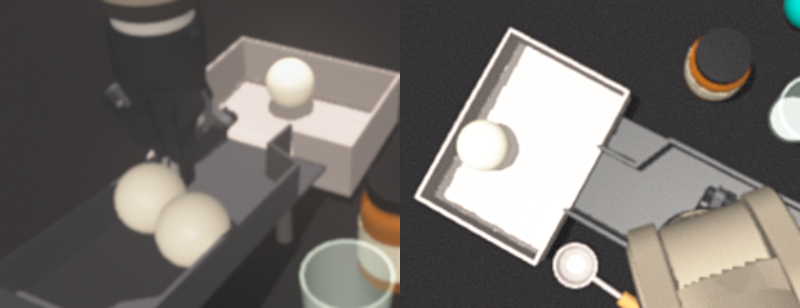

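The lodged ball lies in the tray at about (482,145) in the right half. The other two are held above the fingers. I'll let go by lifting straight up.

play_rows([
  [[1,0,0,-0.2,0],[1,0,0,-0.4,0],[1,0,0,-0.6,0],[1,0,0,-0.8,0],[1,0,0,-0.8,0],[1,0,0,-0.8,0],[1,0,0,-0.8,0],[1,0,0,-0.8,0],[1,0,0,-0.8,0],[1,0,0,-0.8,0],[1,0,0,-0.8,0],[1,0,0,-0.8,0]],
])

```text
clock: 6.53
tcp_pos: [0.4292, -0.0369, 0.2358]
orientation: [-2.689, -1.622, 0.001]
contact_force: [-0.3, -0.3, 0.7]
grip_width: -0.0001
gripper_force: 0.0
```

play_rows([
  [[1,0,0,0,0],[1,0,0,0,0],[1,0,0,0,0],[1,0,0,0,0],[1,0,0,0,0],[1,0,0,0,0],[1,0,0,0,0],[1,0,0,0,0],[1,0,0,0,0],[1,0,0,0,0],[1,0,0,0,0],[1,0,0,0,0]],
])

```text
clock: 7.53
tcp_pos: [0.4294, -0.037, 0.2363]
orientation: [2.69, 1.622, -0.0]
contact_force: [0.6, 0.1, 0.0]
grip_width: -0.0001
gripper_force: 0.0
```

play_rows([
  [[1,0,0,0,0],[1,0,0,0,0],[1,0,0,0,0],[1,0,0,0,0],[1,0,0,0,0],[1,0,0,0,0],[1,0,0,0,0],[1,0,0,0,0],[1,0,0,0,0],[1,0,0,0,0],[1,0,0,0,0],[1,0,0,0,0]],
])

```text
clock: 8.53
tcp_pos: [0.4294, -0.037, 0.2363]
orientation: [-2.69, -1.622, 0.0]
contact_force: [-0.0, 0.1, -0.9]
grip_width: -0.0001
gripper_force: 0.0
```

```bash
python3 - <<'E'
from h import *
a=viewer.grab_frame("side");b=viewer.grab_frame("top")
cv2.imwrite("pics/g.png",np.hstack([cv2.resize(x["pixels"][130:390,y:y+260,::-1],(400,400)) for x,y in((a,70),(b,130))]))
E
```

```text
(no output)
```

View pics/g.png

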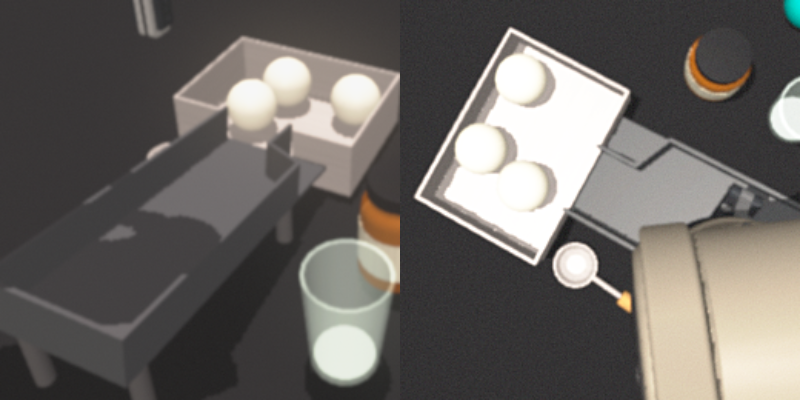

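All three balls are in the tray at about (521,80), (481,147) and (524,186) in the right half. The feeder is empty and the bystanders are untouched. I'll let the balls settle, check for motion, and hand in.

play_rows([
  [[1,0,0,0,0],[1,0,0,0,0],[1,0,0,0,0],[1,0,0,0,0],[1,0,0,0,0],[1,0,0,0,0],[1,0,0,0,0],[1,0,0,0,0],[1,0,0,0,0],[1,0,0,0,0],[1,0,0,0,0],[1,0,0,0,0]],
])

```text
clock: 9.63
tcp_pos: [0.4295, -0.037, 0.2363]
orientation: [2.69, 1.622, 0.0]
contact_force: [0.0, -0.1, -0.5]
grip_width: 0.0003
gripper_force: 0.0
```

play_rows([
  [[1,0,0,0,0],[1,0,0,0,0],[1,0,0,0,0],[1,0,0,0,0],[1,0,0,0,0],[1,0,0,0,0],[1,0,0,0,0],[1,0,0,0,0],[1,0,0,0,0],[1,0,0,0,0],[1,0,0,0,0],[1,0,0,0,0]],
])

```text
clock: 10.63
tcp_pos: [0.4295, -0.037, 0.2363]
orientation: [2.69, 1.622, 0.0]
contact_force: [-0.0, -0.3, -1.0]
grip_width: -0.0002
gripper_force: 0.0
```

```bash
python3 - <<'E'
from h import *
import time
g=lambda:cv2.GaussianBlur(viewer.grab_frame("top")["pixels"][130:330,130:300].astype(np.float32),(0,0),2)
a=g(); [viewer.grab_frame("side") for _ in range(10)]; d=np.abs(g()-a).max(); print("motion",d)
f=viewer.grab_frame("top"); print([(round(t["score"],2),t["rect"]) for t in viewer.trace(f,"wedged_ball")])
if d<15: print(r.hand_in())
E
```

```text
motion 2.1690865
[(0.6, [196.1, 164.6, 222.9, 199.8])]
the job is handed in; nothing more can be done
None
```

The jam is freed: all three balls rolled through the outlet and are at rest in the catch tray, the beaker, jar and scoop look undisturbed, and the job was handed in at about 11 s on the robot's clock.

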